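Work the pedal of the tabletop bin and let its lid down without a slam

ROBOT

A 6-joint arm with a two-finger parallel gripper is mounted at the origin on the work surface. World frame = base frame: x ahead of the robot, y to its left, z up, the work surface at z = 0. Lengths are in mm, angles in rad, forces in N, time in s.
With the tool pointing down it reaches from about 425 to 1125 mm from the base axis. Payload 14.9 kg.
Tool frame: the origin (TCP) lies on the centre line of the jaws, within the pads' length; the fingertips stand 22 mm ahead of it and the grasp point (between the pads) lies 3 mm ahead of it; z points along the fingers, y is the line along which they close (so a half turn about z gives the same grasp; the last joint's range is limited). The gripper opens to 91 mm and grips with 3 to 60 N. Pads are 32 mm wide; open, the fingers measure 118 mm over their backs; the gripper's body (76 mm by 178 mm) begins 60 mm behind the grasp point.
Start: joints at [1.243, 0.379, 1.734, -0, 1.028, -0.033], TCP at [203.391, 669.814, 235.932] pointing down, gripper open.
Joint ranges: [-2.77, 2.77], [-0.74, 2.19], [0, 2.66], [-1.06, 4.2], [0.31, 2.87], [-3.08, 3.08]. Speed limits (rad/s): [1.89, 1.89, 2.39, 3.14, 3.14, 3.14].

INTERFACE

Orientations are given as a unit quaternion [x, y, z, w].
In Python, from bench import status, read_camera, bot gives the robot as it stands.
- The arm moves only by the shell command python3 -m pendant 'ROWS' [FORCE]. ROWS is JSON, a list of rows, each an object with "fingers": the opening, from 0 (shut) to 1 (fully open); "delta_pos": the shift along the tool's x, y, z in mm, a list of three; "roll": the turn about the tool's z in rad. In form: [{"fingers": fingers, "delta_pos": [x, y, z], "roll": roll}, ...]. A call has 1 to 8 rows; each row is the pose to reach, as a shift and turn from the pose commanded when the call began, along the tool's axes at that moment; what a row does not reach only later rows make up. A row lasts 1/10 s, in which the tool goes at most 50 mm and 8.59 degrees, less where a joint would pass 70% of its speed; a pose out of reach is approached as far as the arm can. A call with a gripper value outside its range is refused whole. The fingers move at their own pace and stop on an object; FORCE is the grip in N (left out, the last holds). Time passes only in rows, so rows that repeat a pose let the fingers close. It gives the time, the measured TCP pose, the force, the opening and the grip force at its end, in the units of the state.
- status.sense(): the state, without advancing time (a new reading comes with each control period).
- read_camera(name): name is "side" or "top"; returns a dict with "color" (420x560x3 uint8, red, green, blue), "intrinsics" (3x3 intrinsics, pixels), "k1" (the pictures are not rectified: a ray, as slopes to the right and down, at radius r is drawn at 1 + k1 r^2 times it, then the intrinsics apply), "eye" and "orientation" of the camera in the world. Camera axes: x right, y down, z forward; pixel columns grow to the right and rows downward; lengths in mm; the calibration is good to about 2 mm. A picture is of the moment at which its call begins. There is no depth.
- bot.finish_job(): hands the job in; it is judged then, once.
The state is a dict: "time_s": time; "q": joint angles; "joint_vel": joint speeds; "tau": joint torques, N m; "tool_pos": TCP position; "tcp_rot": TCP orientation; "wrist_force": force on the tool from outside, world axes, zero at the start; "wrist_torque": the same for the moment, N m; "width": finger opening in mm; "finger_force": force on a finger pad.
Only numpy, scipy, OpenCV 4.12 (cv2) and the standard library are available. Lean on these libraries where they do the work, as an engineer would, in place of code of your own. Each camera call takes 0.05 s, during which the arm holds its last target. There are 200 camera calls.

TASK

The little steel pedal bin on the worktop is for tea bags: push its pedal down with your fingertips until the lid stands wide open, and keep it open for a good two seconds so that I can drop mine in. Then let the pedal come up slowly under your fingers, over some three seconds, so that the lid settles shut without slamming, and take your hand away. Use the pedal only, never the lid, leave the bin standing where it is, and do not disturb the kettle, the flask, the mug or the sugar tin.

Things in the scene. Friction and masses are not known exactly. Their poses are not given: they have to be found in the camera images.
- bin: Small tabletop pedal bin, loose, about 1 kg: steel drum 150 mm across on a black foot ring 156 mm across, 34 mm high; drum's top at 160 mm, domed lid, 185 mm tall in all when shut. Origin: centre of its underside, on the worktop; z up; its -x axis points out over the pedal, +x to the lid's hinge at the back.
- pedal_pad (a point): Centre of the top of the pedal's black rubber pad; moves with it. Pad 42 mm long (bin's x), 56 mm wide, 7 mm thick; its centre is 121 mm from the bin's axis on its -x side, 43 mm out from the foot ring. Height above the worktop: 44 mm at rest, 20 mm fully down, where a soft rubber buffer meets the worktop (gives 6 mm at 5 N per mm). It slopes 9 degrees up outwards at rest, 6 down when pressed.
- pedal (a joint): Pedal angle, rad: 0 up (rest), about 0.25 fully down. Pivot inside the foot ring, 91 mm from the pad's centre, 18 mm above the worktop. Linked to the lid: lid angle = 4.7 x pedal angle. At the pad's centre it takes about 4 to 6.5 N to start and 2 to 3.5 N to keep down. The lid's weight and a spring bring it up again, fast if let go.
- lid_hinge (a joint): Lid angle, rad: 0 shut, about 1.2 with the pedal fully down; wide open from 1.0, which is reached with the pad's centre 24 mm above the worktop. 1 mm of pad travel turns the lid about 0.05 rad.
- lid: Domed round steel lid, 157 mm across, 25 mm high, about 0.11 kg. Origin on its hinge line at the back of the bin, 82 mm from the bin's axis, 163 mm above the worktop; shut, its axes are parallel to the bin's and it lies along its own -x. Opening, its front edge rises and swings back, away from the pedal, to about 315 mm above the worktop.
- lid_front (a point): Middle of the lid's front edge, above the pedal's side of the drum; about 165 mm above the worktop when shut.
- kettle: Chrome electric kettle on a black base, loose: base 156 mm in diameter, 216 mm tall with its lid knob, spout to its -x (to 90 mm from the axis), black handle to its +x (to 120 mm) with a small fixed grey toggle below it. Origin: centre of the underside. To be left where it is.
- flask: White vacuum flask, loose, 88 mm in diameter, 256 mm tall with its cup. Origin: centre of the underside. To be left where it is.
- mug: White ceramic mug, loose, 82 mm in diameter, 92 mm tall, handle to its +y. Origin: centre of the underside. To be left where it is.
- sugar_tin: Round steel sugar tin with a small knob on its lid and no pedal, loose, 91 mm in diameter, 102 mm tall. Origin: centre of the underside. To be left where it is.
There are look-alikes about, which are no part of the job. Leave any brown or green look-alike of the bin alone.

How it is judged (in metres and radians):
On the way, in this order (a step that is already met when the one before it is completed fails the run):
1. the pedal is pressed and the lid stands wide open (more than 1.0 rad) for two seconds (value of joint lid_hinge above 1 rad), for 2 s.
2. the lid has been let down and is shut (value of joint lid_hinge below 0.04 rad), for 0.2 s.
At the end, for the whole second after the job is handed in: The lid is shut (within 0.04 rad) and the pedal up; the bin stands upright at rest within 30 mm of where it was; kettle, flask, mug and sugar tin within 20 mm of where they were (value of joint lid_hinge below 0.04 rad and value of joint pedal below 0.01 rad and distance of bin from where it was at the start of the episode below 0.03 m and angle between bin's own z axis and vertical below 0.03 rad and linear speed of bin below 0.01 m/s and distance of each of kettle, flask, mug, sugar_tin from where it was at the start of the episode below 0.02 m); the robot touches nothing.
It fails at once if the lid slams: it falls faster than 2 rad/s in the lower part of its swing (below 0.9 rad) (value of joint lid_hinge below 0.9 rad and velocity of joint lid_hinge below -2 rad/s).
It fails at once if the robot pushes or holds the lid itself (contact force between any of the fingers, the arm and lid above 1 N).
It fails at once if the bin is lifted, tipped or shoved away (height (world z) of bin above 0.012 m or angle between bin's own z axis and vertical above 0.12 rad or distance of bin from where it was at the start of the episode above 0.05 m).
It fails at once if a bystander is moved, lifted or tipped (distance of any of kettle, flask, mug, sugar_tin from where it was at the start of the episode above 0.03 m or angle between any of kettle, flask, mug, sugar_tin's own z axis and vertical above 0.2 rad).
It also fails if it takes over 56 s, if anything falls off the work surface, if the arm or the gripper's body presses on something with over 40 N, if the wrist force passes 120 N, or if a joint passes its speed limit or range.

## Working session

There is one attempt and no reset: what is moved stays moved. The work goes in short steps, Python scripts to look and compute and a shell command to move; the robot and the scene stay as the last step left them, time stands still between calls to the robot, and variables do not carry over. Pictures are saved under pics/ and viewed, at most 10 in all, crops included, and the job is handed in when it is done.

```bash
mkdir -p pics; cat > h.py <<'E'
import numpy as np, cv2
from scipy.spatial.transform import Rotation as R
from bench import status, read_camera, bot
def snap(n,f):
    c=read_camera(n); cv2.imwrite(f,c["color"][:,:,::-1]); np.savez(f"{n}.npz",**{k:np.array(c[k]) for k in("intrinsics","k1","eye","orientation")}); return c
def cam(n): return np.load(f"{n}.npz")
def rot(c):
    o=c["orientation"]; return R.from_quat(o).as_matrix() if o.size==4 else o
def ground(n,u,v,z):
    c=cam(n);K=c["intrinsics"]
    p=cv2.undistortPoints(np.array([[[u,v]]],float),K,np.array([float(c["k1"]),0,0,0]))[0,0]
    d=rot(c)@[p[0],p[1],1]; e=c["eye"]; return e+d*(z-e[2])/d[2]
def proj(n,P):
    c=cam(n);M=rot(c).T
    return cv2.projectPoints(np.array(P,float).reshape(-1,1,3),cv2.Rodrigues(M)[0],-M@c["eye"],c["intrinsics"],np.array([float(c["k1"]),0,0,0]))[0][:,0]
E
python3 - <<'E'
from h import *
for n in("side","top"):
    c=snap(n,f"pics/{n}0.png"); print(n,c["eye"],c["orientation"],c["k1"])
s=status.sense(); print(s["time_s"],s["tool_pos"],s["tcp_rot"],s["wrist_force"])
a=np.hstack([cv2.imread("pics/side0.png"),cv2.imread("pics/top0.png")])
E
```

```text
side [ 552.83414727  350.37614259 1341.2390026 ] [-0.02144769  0.98784964 -0.15388991  0.00331458] -0.11184917427052339
top [ 442.99742568  -50.14057495 1368.00175326] [ 0.70661146 -0.70555143  0.03727784 -0.03883018] -0.07993823419146678
0.1 [203.28825059 669.46982931 235.3509223 ] [ 1.46878790e-01  9.89154369e-01 -4.97389991e-04 -8.84700344e-05] [-0.10327025 -0.74738643  0.25101907]
```

View pics/side0.png

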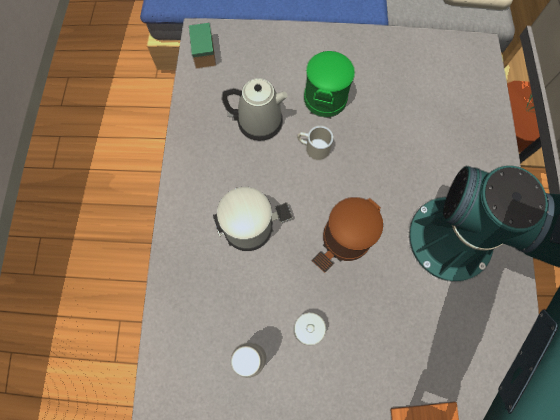

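View pics/top0.png

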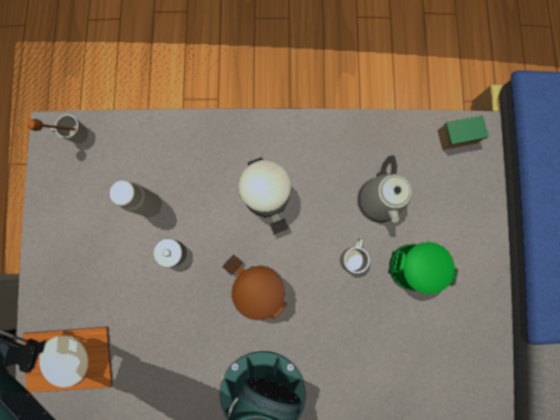

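The candidates for the bin are:
- A pale domed bin with a black pedal: side (245,215), pedal (283,212); top (265,187), pedal (279,226).
- A brown look-alike: side (355,225).
- A green look-alike: side (330,80).
- A pale round thing on an orange board: top (65,360).
- The sugar tin: top (169,252).

By the description I choose the first. Next is a close crop to check it.

```bash
python3 - <<'E'
from h import *
s=cv2.imread("pics/side0.png")[165:265,195:315]; t=cv2.imread("pics/top0.png")
a=cv2.resize(s,None,fx=3.9,fy=3.9,interpolation=cv2.INTER_CUBIC)[:390]
b=cv2.resize(t[140:240,225:305],None,fx=3.9,fy=3.9,interpolation=cv2.INTER_CUBIC)[:390]
c=cv2.resize(t[310:400,0:130],None,fx=2,fy=2)
o=np.zeros((580,800,3),np.uint8); o[:390,:468]=a;o[:390,470:470+b.shape[1]]=b;o[395:575,:260]=c
cv2.imwrite("pics/crop1.png",o)
# pad guesses and lid centre
for n,u,v,z in [("side",283,212,44),("top",279,226,44),("side",245,211,180),("top",265,187,180),("top",65,360,100)]: print(n,u,v,ground(n,u,v,z).round())
E
```

```text
side 283 212 [549. -54.  44.]
top 279 226 [549. -53.  44.]
side 245 211 [657.  -9. 180.]
top 265 187 [654. -11. 180.]
top 65 360 [121. 617. 100.]
```

View pics/crop1.png

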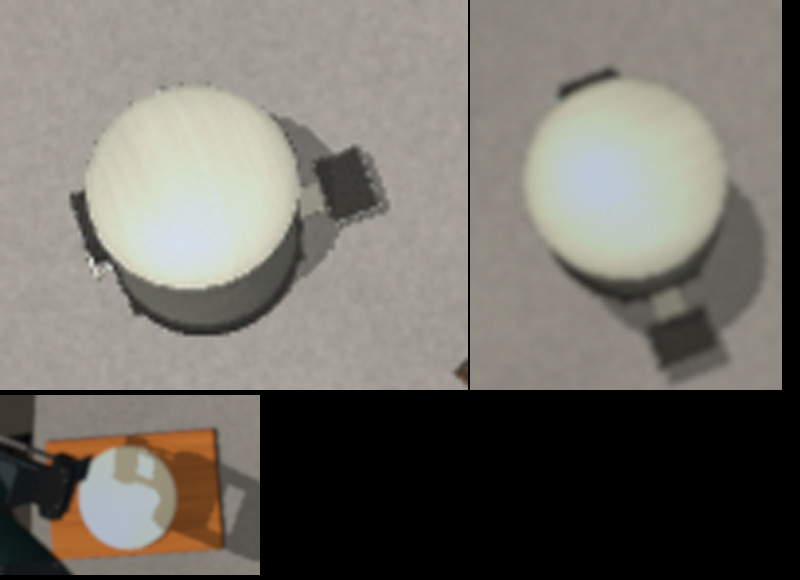

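The crop confirms it: the pale steel bin has its black foot pedal at side (284,212) and top (280,226), with the hinge opposite. The thing on the board is a plate-like decoy with no pedal. Now I work out the tool move.

```bash
python3 - <<'E'
from h import *
p=(ground("side",284.2,212.4,42)+ground("top",280.1,226.4,42))/2; b=np.array([655.5,-10,0])
print(p.round(1)); d=(b-p)[:2];print("axis yaw",np.degrees(np.arctan2(d[1],d[0])),np.hypot(*d)); d/=np.hypot(*d)
T=np.r_[p[:2]-9*d,300]
s=status.sense();M=R.from_quat(s["tcp_rot"]).as_matrix();print("target",T.round(), "delta tool",(M.T@(T-s["tool_pos"])).round(1))
y=M[:,1];print("tool y yaw",np.degrees(np.arctan2(y[1],y[0])))
for n,u,v,z in [("side",355,222,180),("side",246,352,230),("top",123,193,250),("side",323,261,44)]:print(n,ground(n,u,v,z).round())
E
```

```text
[546.7 -55.   42. ]
axis yaw 22.454383741968428 117.68989245430393
target [538. -58. 300.] delta tool [-532.2 -599.1  -64.1]
tool y yaw 73.10781681374917
side [346.   9. 180.]
side [627. 371. 230.]
top [625. 388. 250.]
side [421.  98.  44.]
```

```bash
python3 -m pendant '[{"fingers":0,"delta_pos":[0,0,-64],"roll":0},{"fingers":0,"delta_pos":[0,0,-64],"roll":0},{"fingers":0,"delta_pos":[-33,-37,-64],"roll":-0.1},{"fingers":0,"delta_pos":[-66,-75,-64],"roll":-0.2},{"fingers":0,"delta_pos":[-100,-112,-64],"roll":-0.3},{"fingers":0,"delta_pos":[-133,-150,-64],"roll":-0.4},{"fingers":0,"delta_pos":[-166,-187,-64],"roll":-0.55},{"fingers":0,"delta_pos":[-200,-225,-64],"roll":-0.687}]' 20
python3 - <<'E'
from h import *
s=status.sense();M=R.from_quat(s["tcp_rot"]).as_matrix();y=M[:,1];print(s["tool_pos"],s["q"],"tool y yaw",np.degrees(np.arctan2(y[1],y[0])), (M.T@(np.array([538,-58,300])-s["tool_pos"])).round(1))
E
```

```text
time_s: 0.9
tool_pos: [327.7, 399.1, 299.9]
tcp_rot: [-0.195, 0.981, 0.0, 0.0]
wrist_force: [1.3, 0.4, -0.1]
width: 30.3
finger_force: 0.0
[327.68450616 399.13495026 299.92382496] [ 8.38281299e-01  6.15133285e-03  2.05749977e+00 -6.24514070e-05
  1.07768319e+00 -1.12588075e+00] tool y yaw 112.539889657204 [-1.900e+01 -5.028e+02 -1.000e-01]
```

```bash
python3 -m pendant '[{"fingers":0,"delta_pos":[-2,-50,0],"roll":0},{"fingers":0,"delta_pos":[-4,-100,0],"roll":0},{"fingers":0,"delta_pos":[-6,-150,0],"roll":0},{"fingers":0,"delta_pos":[-8,-200,0],"roll":0},{"fingers":0,"delta_pos":[-10,-250,0],"roll":0},{"fingers":0,"delta_pos":[-12,-300,0],"roll":0},{"fingers":0,"delta_pos":[-15,-350,0],"roll":0},{"fingers":0,"delta_pos":[-17,-400,0],"roll":0}]'
python3 -m pendant '[{"fingers":0,"delta_pos":[-1,-45,0],"roll":0},{"fingers":0,"delta_pos":[-2,-80,0],"roll":0},{"fingers":0,"delta_pos":[-2,-100,0],"roll":0},{"fingers":0,"delta_pos":[-2,-103,0],"roll":0},{"fingers":0,"delta_pos":[-2,-103,0],"roll":0}]'
python3 - <<'E'
from h import *
s=status.sense();M=R.from_quat(s["tcp_rot"]).as_matrix();print(s["tool_pos"],s["q"],s["wrist_force"],(M.T@(np.array([538,-58,300])-s["tool_pos"])).round(1),"x",M[:,0])
E
```

```text
time_s: 1.7
tool_pos: [494.5, 35.2, 300.2]
tcp_rot: [-0.192, 0.981, -0.0, 0.0]
wrist_force: [1.3, 0.1, -0.0]
width: 0.4
finger_force: 0.0
time_s: 2.2
tool_pos: [534.6, -57.4, 299.7]
tcp_rot: [-0.192, 0.981, 0.0, -0.0]
wrist_force: [-0.1, -0.0, -0.1]
width: 0.4
finger_force: 0.0
[534.56071307 -57.36741055 299.69925424] [-1.50306062e-01  4.46812387e-02  2.01835584e+00  1.14530974e-04
  1.07902249e+00 -2.10741941e+00] [-0.13756837 -0.03777149 -0.14716477] [-2.9 -1.9 -0.3] x [-9.26323317e-01 -3.76729333e-01  3.49688488e-04]
```

```bash
python3 -m pendant '[{"fingers":0,"delta_pos":[-2,-2,40],"roll":0},{"fingers":0,"delta_pos":[-2,-2,80],"roll":0},{"fingers":0,"delta_pos":[-2,-2,120],"roll":0},{"fingers":0,"delta_pos":[-2,-2,155],"roll":0},{"fingers":0,"delta_pos":[-2,-2,180],"roll":0},{"fingers":0,"delta_pos":[-2,-2,200],"roll":0},{"fingers":0,"delta_pos":[-2,-2,210],"roll":0},{"fingers":0,"delta_pos":[-2,-2,210],"roll":0}]'
python3 - <<'E'
from h import *
snap("side","pics/side1.png");snap("top","pics/top1.png")
s=cv2.imread("pics/side1.png")[150:280,190:350]; t=cv2.imread("pics/top1.png")[150:280,200:360]
cv2.imwrite("pics/crop2.png",np.hstack([cv2.resize(i,None,fx=2.5,fy=2.5,interpolation=cv2.INTER_CUBIC) for i in(s,t)]))
s=status.sense();print(s["tool_pos"],s["wrist_force"])
E
```

```text
time_s: 3.0
tool_pos: [536.6, -57.5, 89.2]
tcp_rot: [-0.193, 0.981, 0.0, -0.001]
wrist_force: [-0.3, -1.0, 0.7]
width: 0.6
finger_force: 0.0
[537.73617324 -57.95732875  90.767382  ] [ 0.17476353 -0.79755637  1.26569064]
```

View pics/crop2.png

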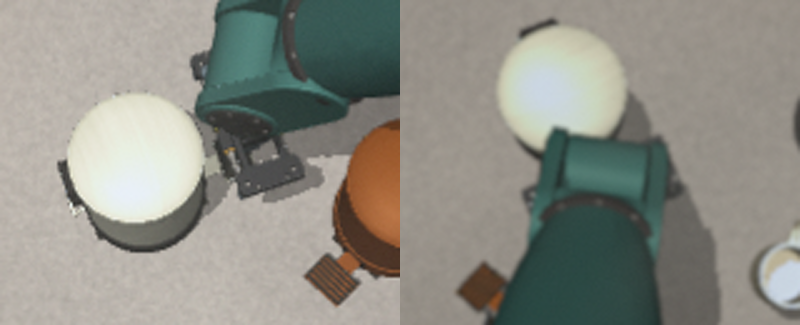

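The picture shows closed fingers over the pad, at about crop (230,165) on the left. The wrist housing is near the lid edge in projection, so I check its true clearance from the lid's swing.

```bash
python3 - <<'E'
from h import *
A=np.array([.9242,.3819]);b=np.array([546.7,-55])+121*A;print(b)
for z in(200,250,300,350,400):print(z,[round(float((ground(n,u,v,z)[:2]-b)@A)) for n,u,v in(("side",269,192),("top",261,201),("top",290,205),("side",270,190))])
def err(x): return np.r_[proj("side",[x])[0]-[269,192],proj("top",[x])[0]-[261,201]]
from scipy.optimize import least_squares
r=least_squares(err,[550,-30,300]);print(r.x,r.fun)
E
```

```text
[658.5282  -8.7901]
200 [-82, -42, -85, -87]
250 [-77, -49, -91, -82]
300 [-72, -57, -96, -76]
350 [-66, -64, -102, -71]
400 [-61, -72, -107, -65]
[586.85113019  -6.78975721 353.7598396 ] [-0.28461333 -0.09625225 -0.07975696  0.30142689]
```

Measured clearance is about 10 mm. I shift 5 mm outward, then press down in steps.

```bash
python3 -m pendant '[{"fingers":0,"delta_pos":[3,0,0],"roll":0},{"fingers":0,"delta_pos":[5,0,4],"roll":0},{"fingers":0,"delta_pos":[5,0,8],"roll":0},{"fingers":0,"delta_pos":[5,0,12],"roll":0},{"fingers":0,"delta_pos":[5,0,16],"roll":0},{"fingers":0,"delta_pos":[5,0,20],"roll":0},{"fingers":0,"delta_pos":[5,0,24],"roll":0},{"fingers":0,"delta_pos":[5,0,24],"roll":0}]'
python3 -m pendant '[{"fingers":0,"delta_pos":[0,0,2],"roll":0},{"fingers":0,"delta_pos":[0,0,4],"roll":0},{"fingers":0,"delta_pos":[0,0,6],"roll":0},{"fingers":0,"delta_pos":[0,0,8],"roll":0},{"fingers":0,"delta_pos":[0,0,8],"roll":0}]'
python3 - <<'E'
from h import *
snap("side","pics/side2.png");snap("top","pics/top2.png")
s=cv2.imread("pics/side2.png")[150:280,190:350]; t=cv2.imread("pics/top2.png")[150:280,200:360]
cv2.imwrite("pics/crop3.png",np.hstack([cv2.resize(i,None,fx=2.5,fy=2.5,interpolation=cv2.INTER_CUBIC) for i in(s,t)]))
s=status.sense();print(s["tool_pos"],s["wrist_force"])
E
```

```text
time_s: 3.9
tool_pos: [532.6, -60.3, 65.5]
tcp_rot: [-0.192, 0.981, 0.0, -0.0]
wrist_force: [-2.3, -0.8, 4.5]
width: 0.7
finger_force: 2.2
time_s: 4.4
tool_pos: [532.5, -60.3, 57.8]
tcp_rot: [-0.192, 0.981, 0.0, -0.0]
wrist_force: [-2.7, -1.4, 5.6]
width: 0.5
finger_force: 2.6
[532.52239926 -60.26874303  57.96857568] [-3.46052596 -1.8131737   6.177157  ]
```

View pics/crop3.png

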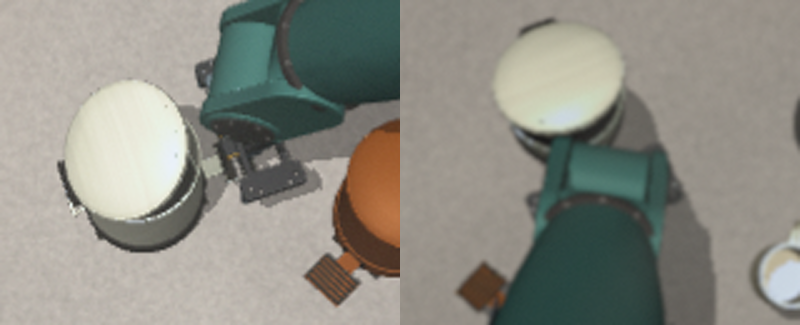

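The lid has lifted part way and is clear of the wrist in both views. I go on down.

```bash
python3 -m pendant '[{"fingers":0,"delta_pos":[0,0,3],"roll":0},{"fingers":0,"delta_pos":[0,0,6],"roll":0},{"fingers":0,"delta_pos":[0,0,9],"roll":0},{"fingers":0,"delta_pos":[0,0,12],"roll":0},{"fingers":0,"delta_pos":[0,0,14],"roll":0},{"fingers":0,"delta_pos":[0,0,15],"roll":0},{"fingers":0,"delta_pos":[0,0,15],"roll":0}]'
python3 - <<'E'
from h import *
snap("side","pics/side3.png");snap("top","pics/top3.png")
s=cv2.imread("pics/side3.png")[150:280,190:350]; t=cv2.imread("pics/top3.png")[150:280,200:360]
cv2.imwrite("pics/crop4.png",np.hstack([cv2.resize(i,None,fx=2.5,fy=2.5,interpolation=cv2.INTER_CUBIC) for i in(s,t)]))
A=np.array([.9242,.3819]);b=np.array([658.5,-8.8])
for th in(.9,1.0,1.1,1.2):
    x=82-157*np.cos(th);P=np.r_[b+A*x,163+157*np.sin(th)]
    print(th,[((proj(n,[P])[0]-o)*2.5).round() for n,o in(("side",(190,150)),("top",(200,150)))])
s=status.sense();print(s["tool_pos"],s["wrist_force"])
E
```

```text
time_s: 5.2
tool_pos: [532.7, -60.2, 42.9]
tcp_rot: [-0.192, 0.981, 0.0, -0.0]
wrist_force: [-3.8, -1.6, 3.2]
width: 0.4
finger_force: 1.7
0.9 [array([143., 118.]), array([163.,  85.])]
1.0 [array([131., 119.]), array([158.,  72.])]
1.1 [array([118., 120.]), array([153.,  59.])]
1.2 [array([104., 123.]), array([148.,  46.])]
[532.7414671  -60.22827698  43.01580231] [-3.1405584  -0.84030194  4.08195071]
```

View pics/crop4.png

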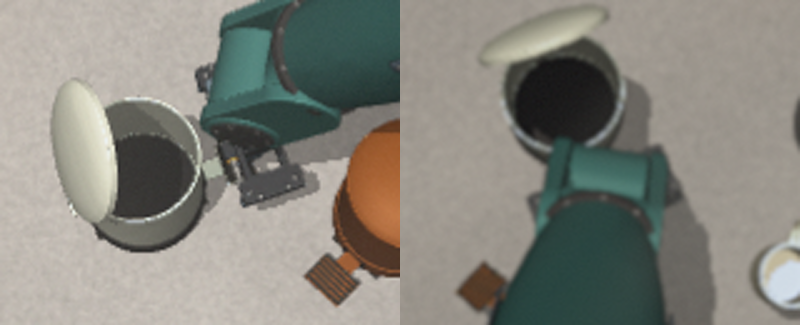

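The lid stands at about 1.1 rad, with its front edge at side crop (117,125) and top crop (555,52). I press 1 mm more for margin and hold for about 2.8 s.

```bash
for i in 1; do python3 -m pendant '[{"fingers":0,"delta_pos":[0,0,1],"roll":0},{"fingers":0,"delta_pos":[0,0,1],"roll":0},{"fingers":0,"delta_pos":[0,0,1],"roll":0},{"fingers":0,"delta_pos":[0,0,1],"roll":0},{"fingers":0,"delta_pos":[0,0,1],"roll":0},{"fingers":0,"delta_pos":[0,0,1],"roll":0},{"fingers":0,"delta_pos":[0,0,1],"roll":0},{"fingers":0,"delta_pos":[0,0,1],"roll":0}]'; done
python3 -m pendant '[{"fingers":0,"delta_pos":[0,0,0],"roll":0},{"fingers":0,"delta_pos":[0,0,0],"roll":0},{"fingers":0,"delta_pos":[0,0,0],"roll":0},{"fingers":0,"delta_pos":[0,0,0],"roll":0},{"fingers":0,"delta_pos":[0,0,0],"roll":0},{"fingers":0,"delta_pos":[0,0,0],"roll":0},{"fingers":0,"delta_pos":[0,0,0],"roll":0},{"fingers":0,"delta_pos":[0,0,0],"roll":0}]'
python3 -m pendant '[{"fingers":0,"delta_pos":[0,0,0],"roll":0},{"fingers":0,"delta_pos":[0,0,0],"roll":0},{"fingers":0,"delta_pos":[0,0,0],"roll":0},{"fingers":0,"delta_pos":[0,0,0],"roll":0},{"fingers":0,"delta_pos":[0,0,0],"roll":0},{"fingers":0,"delta_pos":[0,0,0],"roll":0},{"fingers":0,"delta_pos":[0,0,0],"roll":0},{"fingers":0,"delta_pos":[0,0,0],"roll":0}]'
python3 -m pendant '[{"fingers":0,"delta_pos":[0,0,0],"roll":0},{"fingers":0,"delta_pos":[0,0,0],"roll":0},{"fingers":0,"delta_pos":[0,0,0],"roll":0},{"fingers":0,"delta_pos":[0,0,0],"roll":0}]'
```

```text
time_s: 6.1
tool_pos: [532.7, -60.3, 42.1]
tcp_rot: [-0.192, 0.981, -0.0, -0.0]
wrist_force: [-3.2, -1.5, 5.6]
width: 0.1
finger_force: 3.0
time_s: 6.9
tool_pos: [532.7, -60.2, 42.1]
tcp_rot: [-0.192, 0.981, 0.0, 0.0]
wrist_force: [-4.1, -1.5, 5.2]
width: 0.4
finger_force: 3.0
time_s: 7.7
tool_pos: [532.8, -60.3, 42.1]
tcp_rot: [-0.192, 0.981, -0.0, 0.0]
wrist_force: [-3.4, -1.0, 5.5]
width: 0.7
finger_force: 3.0
time_s: 8.1
tool_pos: [532.7, -60.3, 42.0]
tcp_rot: [-0.192, 0.981, -0.0, 0.0]
wrist_force: [-3.6, -1.2, 5.1]
width: 0.6
finger_force: 3.0
```

Held open for more than 2.5 s. Now a slow release at 8 mm/s.

```bash
python3 -m pendant '[{"fingers":0,"delta_pos":[0,0,-0.8],"roll":0},{"fingers":0,"delta_pos":[0,0,-1.6],"roll":0},{"fingers":0,"delta_pos":[0,0,-2.4],"roll":0},{"fingers":0,"delta_pos":[0,0,-3.2],"roll":0},{"fingers":0,"delta_pos":[0,0,-4],"roll":0},{"fingers":0,"delta_pos":[0,0,-4.8],"roll":0},{"fingers":0,"delta_pos":[0,0,-5.6],"roll":0},{"fingers":0,"delta_pos":[0,0,-6.4],"roll":0}]'
python3 -m pendant '[{"fingers":0,"delta_pos":[0,0,-0.8],"roll":0},{"fingers":0,"delta_pos":[0,0,-1.6],"roll":0},{"fingers":0,"delta_pos":[0,0,-2.4],"roll":0},{"fingers":0,"delta_pos":[0,0,-3.2],"roll":0},{"fingers":0,"delta_pos":[0,0,-4],"roll":0},{"fingers":0,"delta_pos":[0,0,-4.8],"roll":0},{"fingers":0,"delta_pos":[0,0,-5.6],"roll":0},{"fingers":0,"delta_pos":[0,0,-6.4],"roll":0}]'
python3 -m pendant '[{"fingers":0,"delta_pos":[0,0,-0.8],"roll":0},{"fingers":0,"delta_pos":[0,0,-1.6],"roll":0},{"fingers":0,"delta_pos":[0,0,-2.4],"roll":0},{"fingers":0,"delta_pos":[0,0,-3.2],"roll":0},{"fingers":0,"delta_pos":[0,0,-4],"roll":0},{"fingers":0,"delta_pos":[0,0,-4.8],"roll":0},{"fingers":0,"delta_pos":[0,0,-5.6],"roll":0},{"fingers":0,"delta_pos":[0,0,-6.4],"roll":0}]'
python3 -m pendant '[{"fingers":0,"delta_pos":[0,0,-0.8],"roll":0},{"fingers":0,"delta_pos":[0,0,-1.6],"roll":0},{"fingers":0,"delta_pos":[0,0,-2.4],"roll":0},{"fingers":0,"delta_pos":[0,0,-3.2],"roll":0},{"fingers":0,"delta_pos":[0,0,-4],"roll":0},{"fingers":0,"delta_pos":[0,0,-4.8],"roll":0},{"fingers":0,"delta_pos":[0,0,-5.6],"roll":0},{"fingers":0,"delta_pos":[0,0,-6.4],"roll":0}]'
python3 -m pendant '[{"fingers":0,"delta_pos":[0,0,-0.8],"roll":0},{"fingers":0,"delta_pos":[0,0,-1.6],"roll":0},{"fingers":0,"delta_pos":[0,0,-2.4],"roll":0},{"fingers":0,"delta_pos":[0,0,-3.2],"roll":0},{"fingers":0,"delta_pos":[0,0,-4],"roll":0},{"fingers":0,"delta_pos":[0,0,-4.8],"roll":0},{"fingers":0,"delta_pos":[0,0,-5.6],"roll":0},{"fingers":0,"delta_pos":[0,0,-6.4],"roll":0}]'
```

```text
time_s: 8.9
tool_pos: [533.0, -60.2, 48.5]
tcp_rot: [-0.192, 0.981, -0.0, 0.0]
wrist_force: [-0.6, 1.6, 4.0]
width: 0.5
finger_force: 2.0
time_s: 9.7
tool_pos: [532.9, -60.4, 54.9]
tcp_rot: [-0.192, 0.981, -0.0, 0.0]
wrist_force: [2.7, 0.2, 4.2]
width: 0.4
finger_force: 1.8
time_s: 10.5
tool_pos: [532.7, -60.2, 61.2]
tcp_rot: [-0.192, 0.981, 0.0, 0.0]
wrist_force: [2.8, 1.0, 3.6]
width: 0.6
finger_force: 1.9
time_s: 11.3
tool_pos: [532.7, -60.2, 67.6]
tcp_rot: [-0.192, 0.981, 0.0, -0.0]
wrist_force: [2.9, 1.0, 4.1]
width: 0.5
finger_force: 1.8
time_s: 12.1
tool_pos: [532.7, -60.3, 74.0]
tcp_rot: [-0.192, 0.981, 0.0, -0.0]
wrist_force: [0.3, 0.2, 1.1]
width: 0.7
finger_force: 0.0
```

Contact is gone, so I raise the hand clear and look.

```bash
python3 -m pendant '[{"fingers":0,"delta_pos":[1,0,-5],"roll":0},{"fingers":0,"delta_pos":[3,0,-20],"roll":0},{"fingers":0,"delta_pos":[5,0,-50],"roll":0},{"fingers":0,"delta_pos":[5,0,-90],"roll":0},{"fingers":0,"delta_pos":[5,0,-130],"roll":0},{"fingers":0,"delta_pos":[5,0,-170],"roll":0},{"fingers":0,"delta_pos":[5,0,-200],"roll":0},{"fingers":0,"delta_pos":[5,0,-220],"roll":0}]'
python3 -m pendant '[{"fingers":0,"delta_pos":[0,20,0],"roll":0},{"fingers":0,"delta_pos":[0,60,0],"roll":0},{"fingers":0,"delta_pos":[0,100,0],"roll":0},{"fingers":0,"delta_pos":[0,140,0],"roll":0},{"fingers":0,"delta_pos":[0,170,0],"roll":0},{"fingers":0,"delta_pos":[0,180,0],"roll":0},{"fingers":0,"delta_pos":[0,180,0],"roll":0},{"fingers":0,"delta_pos":[0,180,0],"roll":0}]'
python3 - <<'E'
from h import *
snap("side","pics/side4.png");snap("top","pics/top4.png")
s=cv2.imread("pics/side4.png")[150:280,190:350]; t=cv2.imread("pics/top4.png")[130:260,200:360]
cv2.imwrite("pics/crop5.png",np.hstack([cv2.resize(i,None,fx=2.5,fy=2.5,interpolation=cv2.INTER_CUBIC) for i in(s,t)]))
s=status.sense();print(s["time_s"],s["tool_pos"],s["wrist_force"])
E
```

```text
time_s: 12.9
tool_pos: [528.3, -62.2, 297.8]
tcp_rot: [-0.192, 0.981, -0.001, 0.002]
wrist_force: [0.0, 0.2, -1.1]
width: 0.6
finger_force: 0.0
time_s: 13.7
tool_pos: [460.4, 104.0, 294.5]
tcp_rot: [-0.192, 0.981, -0.0, 0.0]
wrist_force: [1.1, -0.1, 0.3]
width: 0.9
finger_force: 0.0
13.8 [460.50599338 103.6711352  294.17538357] [ 0.56001522 -0.62167975 -0.47601854]
```

View pics/crop5.png

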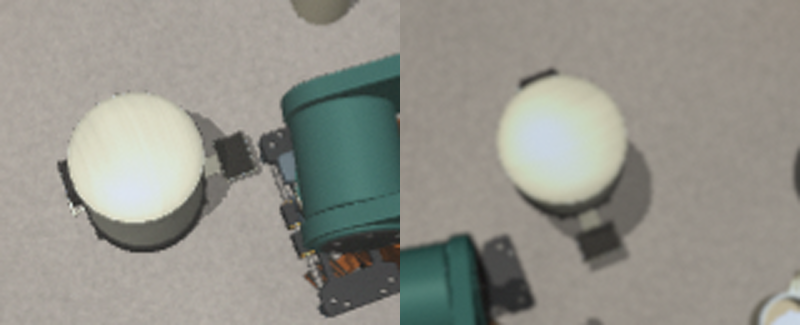

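The lid is shut, the pedal is up at side crop (237,155), the bin has not moved, and the arm is clear. I hand the job in.

```bash
python3 -c "
from bench import bot
print(bot.finish_job())"
```

```text
the job is handed in; nothing more can be done
None
```

I pressed the pedal until the lid stood at about 1.1 rad, held it for roughly 2.8 s, let it up over about 3.5 s, and handed the job in: the last pictures show the lid shut, the pedal up, the bin in place and the arm clear, but no verdict came back and I didn't re-measure the kettle, flask, mug and tin.

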